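# Press a finial into a teapot lid: free the ratchet pawl, push the press lever down

### The arm

A 7-joint arm with a two-finger parallel gripper is mounted at the origin on the work surface. World frame = base frame: x ahead of the robot, y to its left, z up, the work surface at z = 0. Lengths are in m, angles in rad, forces in N, time in s.
With the tool pointing down it reaches from about 0.425 to 0.925 m from the base axis. Payload 6.8 kg.
Tool frame: the origin (TCP) lies on the centre line of the jaws, within the pads' length; the fingertips stand 19 mm ahead of it and the grasp point (between the pads) is the TCP; z points along the fingers, y is the direction in which the jaws open and shut (so a half turn about z gives the same grasp; the last joint's range is limited). The gripper opens to 85 mm and grips with 20 to 120 N. Pads are 22 mm wide; open, the fingers measure 114 mm over their backs; the gripper's body (76 mm by 85 mm) begins 54 mm behind the grasp point. The pads swing forward as they close: fully open they stand 13 mm farther back than shut.
Start: joints at [1.214, 0.477, 0.022, 1.555, -0.011, 1.109, -0.083], TCP at [0.166, -0.654, 0.25] pointing down, gripper open.
Joint ranges: [-2.96, 2.96], [-0.34, 2.1], [-1.41, 1.46], [0.24, 2.44], [-1.37, 4.51], [0.17, 1.92], [-2.96, 2.96]. Speed limits (rad/s): [2.39, 2.39, 3.14, 3.14, 3.14, 3.14, 3.14].

### API

Orientations are given as [roll, pitch, yaw] about the fixed x, y, z axes, in that order (R = Rz(yaw) Ry(pitch) Rx(roll)).
In Python, from bench import * gives the robot as it stands.
- The arm moves only by the tool step_arm, never from a script. Its argument "targets" is a list that holds one entry, the list of rows, each a list of 7 numbers: the turn, a rotation vector about the tool's x, y, z in degrees, then the shift along the tool's x, y, z in m, then the closure, from 0 (fully open) to 1 (shut). A call has 1 to 10 rows; each row shifts and turns the commanded pose from where the row before left it, along the tool's axes as they then stand; what a row does not reach is not made up. A row lasts 1/10 s, in which the tool goes at most 50 mm and 8.59 degrees, less where a joint would pass 70% of its speed; a pose out of reach is approached as far as the arm can. A call is refused whole if a number of a shift passes 0.05 or a number of a turn 8.59, either way. A call with a gripper value outside its range is refused whole. The fingers move at their own pace and stop on an object; "force" is the grip in N (left out, the last holds). Time passes only in rows, so rows that do not move let the fingers close. It gives the time, the measured TCP pose, the force and the opening at its end, in the units of the state.
- sense(): the state, without advancing time (a new reading comes with each control period).
- camera(name): name is "scene" or "side" or "wrist"; returns a dict with "color" (420x560x3 uint8, blue, green, red), "camera_matrix" (3x3 intrinsics, pixels), "position" and "rotation" of the camera in the world; the wrist camera has in their place "tool_from_camera" (4x4, takes a point from camera to tool coordinates, whose origin is the TCP and whose axes are the flange's). Camera axes: x right, y down, z forward; pixel columns grow to the right and rows downward; lengths in m; the calibration is good to about 2 mm. A picture is of the moment at which its call begins: read the wrist's pose just before it. There is no depth.
- job_done(): hands the job in, once; it reports no verdict.
The state is a dict: "t": time; "joint_pos": joint angles; "dq": joint speeds; "joint_torque": joint torques, N m; "eef_pos": TCP position; "orientation": TCP orientation; "force": force on the tool from outside, world axes, zero at the start; "moment": the same for the moment, N m; "gripper_width": finger opening in m.
Only numpy, scipy, OpenCV 4.12 (cv2) and the standard library are available. Lean on these libraries where they do the work, as an engineer would, in place of code of your own. Each camera call takes 0.05 s, during which the arm holds its last target.

### The job

The bench press is set up to press the brass finial into its teapot lid, but the ratchet pawl is keeping the lever up. With a fingertip press the red thumb plate of the pawl down until the pawl snaps free of the ratchet wheel, then push the black knob of the lever down until the finial sits fully home on the lid, leave the lever down and the pawl free, and take the hand away. Nothing is to be gripped or lifted: let the ram do the pressing without touching the finial, and leave everything else on the bench where it is.

Things in the scene. Friction and masses are not known exactly. Their poses are not given: they have to be found in the camera images.
- press: green bench lever press, bolted down: base 260 x 130 mm, head top 245 mm high, ram top up to 316 mm. Origin on the bench, 10 mm in front of the base's centre; x to its back (the column), y to the left as seen by the worker facing it, z up. The lever sticks out to the front (-x) on its right side (y = -52 mm); ratchet wheel (86 mm across, 18 teeth 20 deg apart) and pawl on its left (y = +48 mm)
- pawl (a joint): angle of the brass ratchet pawl about its pin (rad). -0.04 to 0.12: nose in the teeth, the lever can go down by one tooth at most. Over-centre spring: pressing the thumb plate takes 3 to 5 N (up to 20 N once the lever has been pushed hard against the pawl); beyond 0.24 the pawl snaps over by itself to its stop at 0.50, free of the wheel, and stays there
- thumb_plate (a point): centre of the top face of the red thumb plate on the pawl's tail, 28 mm (x) by 26 mm (y), about 265 mm above the bench, 42 mm in front of and 13 mm above the pawl's pin, which lies along the press's y; it stands clear in front of the head. As the pawl turns from 0 to 0.50 the plate sinks by about 21 mm
- lever (a joint): angle of the lever (rad): 0 = 40 deg above level, growing as it is pushed down (0.698 = level). With the pawl free it moves at 2 to 3 N on the knob and stays where it is left; from about 0.61 the ram bears on the finial and it takes 5 to 7 N; at about 1.16 to 1.20 the finial is home and the lever stops hard. The ram comes down 15 mm per rad
- knob (a point): centre of the black ball knob (36 mm across) at the end of the lever, 190 mm from the shaft's axis; between it and the shaft the lever is a round steel bar of 15 mm
- shaft (a point): fixed point on the axis of the lever's shaft (axis along the press's y), in the vertical plane in which the knob swings, 205 mm above the bench
- lid_top (a point): centre of the top of the brass teapot lid (85 mm across) that sits on the press's anvil under the ram, 83 mm above the bench; the finial stands in its hole
- finial (a joint): how far the brass finial has been pressed into the lid (m): 0 = standing 8 mm proud, 0.008 = its collar home on the lid. It is a tight fit (50 N), only pressed in with the ram
- spare_finial: loose spare brass finial standing on the bench beside the press, 21 mm across, 37 mm high; origin under its centre
- spare_lid: loose spare brass teapot lid on the bench beside the press, 85 mm across, 21 mm high; origin under its centre
- bowl: loose brass bowl, 110 mm across, 50 mm high; origin under its centre
- glass: loose green tea glass, 60 mm across, 85 mm high; origin under its centre
- teapot: loose silver teapot, body 100 mm across, 124 mm high, 170 mm over spout (its +x) and handle; origin under its centre
- mallet: loose wooden mallet lying down, 240 mm long along its x, round head 58 mm by 80 mm at its +x end; origin under the middle of its length
- hammer: loose chasing hammer lying down, 240 mm long along its x, steel head 74 mm wide at its +x end; origin under the middle of its length

How it is judged:
By the outcome, as a careful person would: the job done as asked, in the order asked, and still so for the second after the job is handed in, with the robot touching nothing.
It also fails if it takes over 48 s, if anything falls off the work surface, if the arm or the gripper's body presses on something with over 40 N, if the wrist force passes 120 N, or if a joint passes its speed limit or range.

## Working session

There is one attempt and no reset: what is moved stays moved. The work goes in short steps, Python scripts to look and compute and a tool call to move; the robot and the scene stay as the last step left them, time stands still between calls to the robot, and variables do not carry over. Pictures are saved under pics/ and viewed, and the job is handed in when it is done.

Besides the shell and the picture viewer there is one more tool, called after ">>>" by a JSON object that holds its "op" and its "data", one argument or row to a line. step_arm: Moves the arm, as the interface text tells. Its arguments: {"type":"object","properties":{"targets":{"type":"array"},"force":{"type":"number"}},"required":["targets"]}

```bash
mkdir -p pics; ls; python3 - <<'E'
from bench import *
import cv2,json,pickle
s=sense();print(s)
d={}
for n in("scene","side"):
    c=camera(n);cv2.imwrite(f"pics/{n}0.png",c["color"]);d[n]=c
    print(n,c["camera_matrix"],c["position"],c["rotation"])
s=sense();c=camera("wrist");cv2.imwrite("pics/wrist0.png",c["color"]);d["wrist"]=c;print(c["tool_from_camera"])
pickle.dump(d,open("d0.pkl","wb"))
E
```

```text
pics
{'t': 0.0, 'joint_pos': array([ 1.21386054,  0.47777215,  0.02232841,  1.55648758, -0.01150742,
        1.10929918, -0.08310618]), 'dq': array([-0.00088789,  0.00032027,  0.00049482,  0.00046167, -0.0008748 ,
        0.00062096, -0.00048362]), 'joint_torque': array([ 4.17069832e-04, -5.96444929e+01,  1.60814691e+00, -2.81193513e+01,
        1.24909295e-02,  9.39056132e-03,  1.16938885e-06]), 'eef_pos': array([ 0.1660893 , -0.65365275,  0.24932895]), 'orientation': array([-3.13975852e+00,  1.24549409e-04,  2.48857701e-01]), 'force': array([-0.2027657 ,  0.6030152 , -0.04766692]), 'moment': array([-0.02131788, -0.04899601, -0.02326196]), 'gripper_width': 0.0849620821214033}
scene [[393.67706314   0.         282.76803383]
 [  0.         393.67706314 211.32419266]
 [  0.           0.           1.        ]] [ 1.37438094 -0.00408595  1.1347943 ] [-2.39364663  0.01169629  1.57897178]
side [[442.55521039   0.         279.74490928]
 [  0.         442.55521039 204.21578724]
 [  0.           0.           1.        ]] [0.27406106 1.00540649 0.79020152] [-2.08393976 -0.02651684 -2.88924894]
[[-8.14436401e-04 -9.45936875e-01 -3.24349759e-01  8.31655131e-02]
 [ 9.99999621e-01 -8.69983656e-04  2.62479870e-05  8.53650356e-04]
 [-3.07007928e-04 -3.24349615e-01  9.45937225e-01 -1.24135192e-01]
 [ 0.00000000e+00  0.00000000e+00  0.00000000e+00  1.00000000e+00]]
```

View pics/scene0.png

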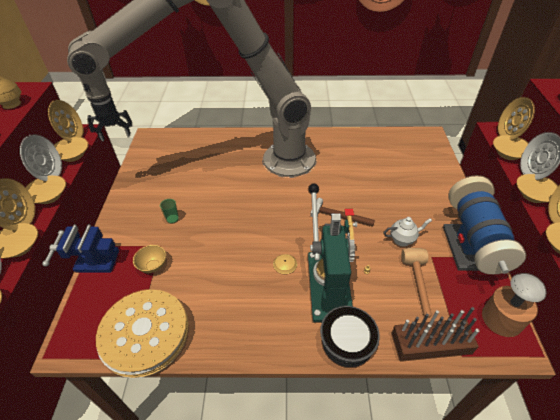

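View pics/side0.png

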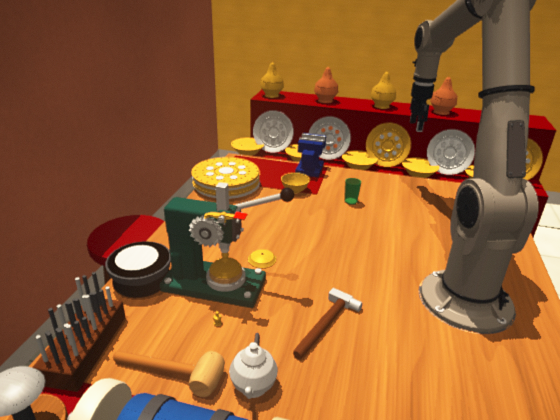

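View pics/wrist0.png

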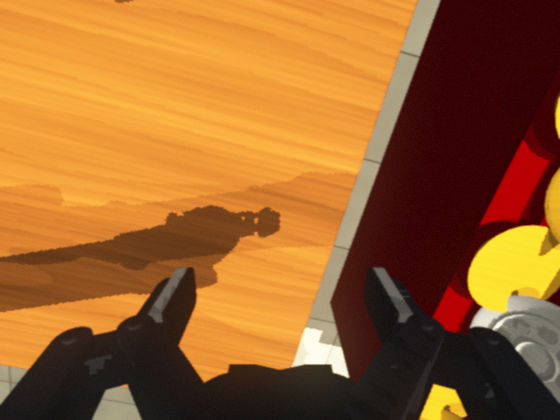

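```bash
cat > h.py <<'E'
import numpy as np,cv2,pickle
from scipy.spatial.transform import Rotation as R
def rot(c):
    r=np.asarray(c["rotation"]); return r if r.shape==(3,3) else R.from_euler('xyz',r).as_matrix()
def ray(c,u,v):
    K=c["camera_matrix"];d=rot(c)@np.linalg.inv(K)@[u,v,1.];return np.array(c["position"]),d/np.linalg.norm(d)
def tri(c1,p1,c2,p2):
    o1,d1=ray(c1,*p1);o2,d2=ray(c2,*p2)
    A=np.c_[d1,-d2];t=np.linalg.lstsq(A,o2-o1,rcond=None)[0]
    a=o1+t[0]*d1;b=o2+t[1]*d2;return (a+b)/2,np.linalg.norm(a-b)
def plane(c,p,z):
    o,d=ray(c,*p);return o+d*(z-o[2])/d[2]
def proj(c,P):
    p=c["camera_matrix"]@(rot(c).T@(np.asarray(P)-c["position"]));return p[:2]/p[2]
E
python3 - <<'E'
from h import *
d=pickle.load(open("d0.pkl","rb"))
for n,(x0,y0,x1,y1) in dict(scene=(270,170,410,330),side=(160,170,310,310)).items():
    im=d[n]["color"];k=5 if n=="side" else 4
    cv2.imwrite(f"pics/{n}0z.png",cv2.resize(im[y0:y1,x0:x1],None,fx=k*0.93,fy=k*0.93,interpolation=cv2.INTER_CUBIC))
    b,g,r=[im[...,i].astype(int) for i in range(3)]
    for nm,m in(("red",(r>140)&(g<60)&(b<60)),("black",(r<50)&(g<50)&(b<50)&(abs(r-g)<14))):
        m=m.copy().astype(np.uint8);mm=np.zeros_like(m);mm[y0:y1,x0:x1]=m[y0:y1,x0:x1]
        q,l,s,ce=cv2.connectedComponentsWithStats(mm)
        for i in range(1,q):
            if s[i,4]>15:print(n,nm,s[i],ce[i])
E
```

```text
scene red [345 209   9   7  45] [348.71111111 211.66666667]
scene black [309 184   9   9  61] [313.1147541  188.19672131]
scene black [323 307  54  23 472] [347.63347458 316.77542373]
side red [259 170  36  20 424] [272.47169811 177.90801887]
side red [234 212  13   8  70] [239.94285714 215.27142857]
side black [301 170   9   5  24] [306.20833333 171.70833333]
side black [ 160  211   98   95 2434] [187.16885785 258.12612983]
side black [220 220  12  23 176] [227.15909091 231.57386364]
side black [160 245   9  14  44] [163.93181818 251.29545455]
side black [241 284  15   8  65] [248.56923077 287.53846154]
```

```bash
python3 - <<'E'
import cv2
E
```

```text
(no output)
```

View pics/scene0z.png

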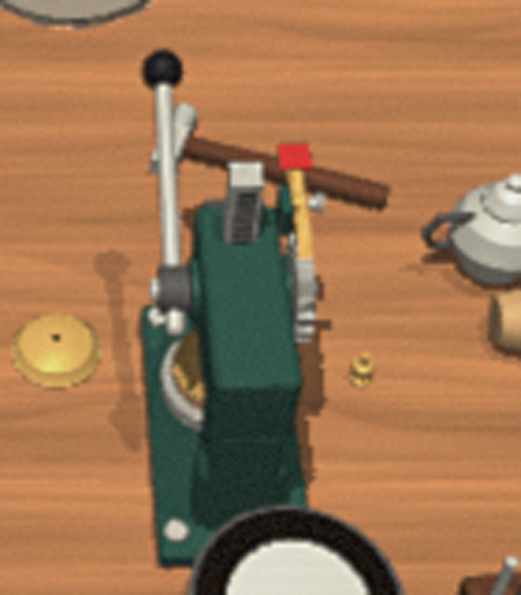

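View pics/side0z.png

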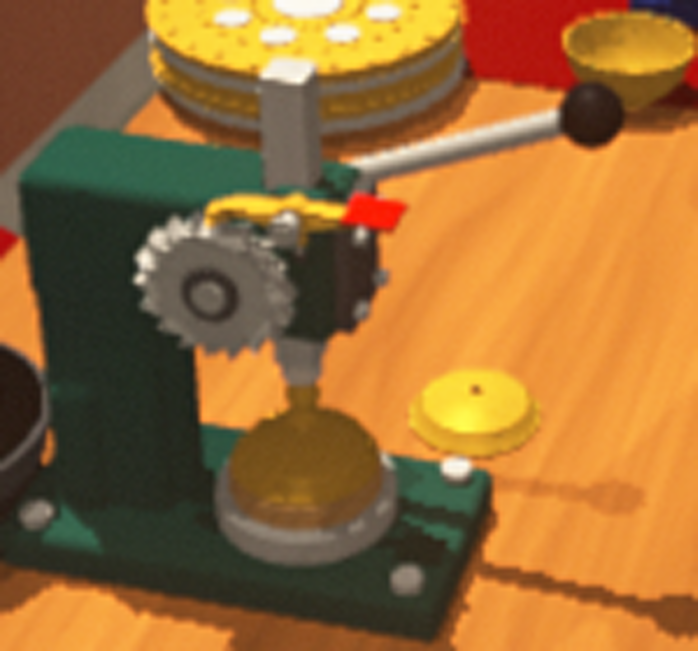

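```bash
python3 - <<'E'
from h import *
d=pickle.load(open("d0.pkl","rb"));a,b=d["scene"],d["side"]
K=tri(a,(313.3,188.4),b,(287.3,194.5));P=tri(a,(348.9,211.9),b,(240,215.4));print("knob",K,"plate",P)
print("plate on z=.265", plane(a,(348.9,211.9),.265),plane(b,(240,215.4),.265))
f=lambda x,y:(x/3.72+270,y/3.72+170)
# base corners: front-right near(145,310), back (162,565) back-left(305,500)
for q in((145,310),(162,555),(175,530),(157,315)):print(plane(a,f(*q),.02))
g=lambda x,y:(x/4.65+160,y/4.65+170)
for q in((492,475),(440,640),(455,468),(407,580),(35,515)):print(plane(b,g(*q),.02))
# shaft: wheel hub centre side (210,293) z~.205
print("hub",plane(b,g(208,294),.205)) 
print("ramtop",tri(a,f(245,175),b,g(288,70)))
E
```

```text
knob (array([0.48207049, 0.07369465, 0.27962773]), np.float64(0.0022009792206262174)) plate (array([0.56862   , 0.17737272, 0.26438651]), np.float64(0.0020756517682491856))
plate on z=.265 [0.57035822 0.17771024 0.265     ] [0.56787582 0.17694747 0.265     ]
[0.54165405 0.06811721 0.02      ]
[0.79317999 0.07284278 0.02      ]
[0.77038054 0.08474576 0.02      ]
[0.547501   0.07918501 0.02      ]
[0.53662045 0.06072416 0.02      ]
[0.52422912 0.20510584 0.02      ]
[0.55980194 0.06052787 0.02      ]
[0.55621507 0.1641936  0.02      ]
[0.77949835 0.17070012 0.02      ]
hub [0.6549454  0.18557725 0.205     ]
ramtop (array([0.62980662, 0.12902526, 0.30974317]), np.float64(0.002725364806876381))
```

>>> {"op": "step_arm", "data": {
  "targets": [
    [[0,0,6.4,0,0,-0.04,1],[0,0,6.4,0,0,-0.04,1],[0,0,0,0.02,-0.02,-0.04,1],[0,0,0,0.04,-0.03,-0.01,1],[0,0,0,0.04,-0.03,0,1],[0,0,0,0.04,-0.03,0,1],[0,0,0,0.04,-0.03,0,1],[0,0,0,0.04,-0.03,0,1],[0,0,0,0.03,-0.03,0,1],[0,0,0,0.02,-0.04,0,1]]
  ]
}}

```text
t: 1.15
eef_pos: [0.4312, -0.4066, 0.3794]
orientation: [-3.141, 0.0, 0.026]
force: [0.7, -0.7, -0.1]
gripper_width: -0.0001
```

>>> {"op": "step_arm", "data": {
  "targets": [
    [[0,0,0,0.015,-0.045,0,1],[0,0,0,0.015,-0.045,0,1],[0,0,0,0.015,-0.045,0,1],[0,0,0,0.015,-0.045,0,1],[0,0,0,0.015,-0.045,0,1],[0,0,0,0.015,-0.045,0,1],[0,0,0,0.015,-0.045,0,1],[0,0,0,0.01,-0.045,0,1],[0,0,0,0.01,-0.045,0,1],[0,0,0,0.01,-0.04,0,1]]
  ]
}}

```text
t: 2.15
eef_pos: [0.5528, 0.0427, 0.38]
orientation: [-3.141, 0.0, 0.026]
force: [0.4, 0.9, 1.0]
gripper_width: -0.0001
```

>>> {"op": "step_arm", "data": {
  "targets": [
    [[0,0,0,0,-0.04,0,1],[0,0,0,0,-0.03,0,1],[0,0,0,0,-0.02,0,1],[0,0,0,0,0,0,1],[0,0,0,0,0,0,1]]
  ]
}}

```text
t: 2.65
eef_pos: [0.5506, 0.1297, 0.3798]
orientation: [3.141, 0.0, 0.026]
force: [0.5, -0.4, 0.2]
gripper_width: 0.0
```

>>> {"op": "step_arm", "data": {
  "targets": [
    [[0,0,0,0.009,-0.024,0,1],[0,0,0,0.008,-0.023,0,1],[0,0,0,0,0,0.03,1],[0,0,0,0,0,0.02,1],[0,0,0,0,0,0,1],[0,0,0,0,0,0,1]]
  ]
}}

```text
t: 3.25
eef_pos: [0.5669, 0.176, 0.3304]
orientation: [3.141, 0.0, 0.023]
force: [-0.2, 0.5, 0.8]
gripper_width: 0.0
```

```bash
cat > snap.py <<'E'
import sys,pickle,cv2
from bench import *
t=sys.argv[1];o={}
o["s"]=sense();o["wrist"]=camera("wrist")
for n in("scene","side"):o[n]=camera(n)
pickle.dump(o,open(f"d{t}.pkl","wb"))
z={"scene":(270,150,410,330),"side":(160,140,330,310)}
import numpy as np
ims=[]
for n,(x0,y0,x1,y1) in z.items():
    ims.append(cv2.resize(o[n]["color"][y0:y1,x0:x1],(400,int(400*(y1-y0)/(x1-x0))),interpolation=cv2.INTER_CUBIC))
h=max(i.shape[0] for i in ims);ims=[cv2.copyMakeBorder(i,0,h-i.shape[0],0,0,0) for i in ims]
cv2.imwrite(f"pics/both{t}.png",np.hstack(ims));cv2.imwrite(f"pics/wrist{t}.png",o["wrist"]["color"])
print(o["s"]["t"],o["s"]["eef_pos"],o["s"]["orientation"],o["s"]["force"])
E
python3 snap.py 1
```

```text
3.25 [0.56694103 0.17596284 0.33042526] [3.14087010e+00 1.96850594e-04 2.30483701e-02] [-0.23309619  0.53409214  0.75820768]
```

View pics/both1.png

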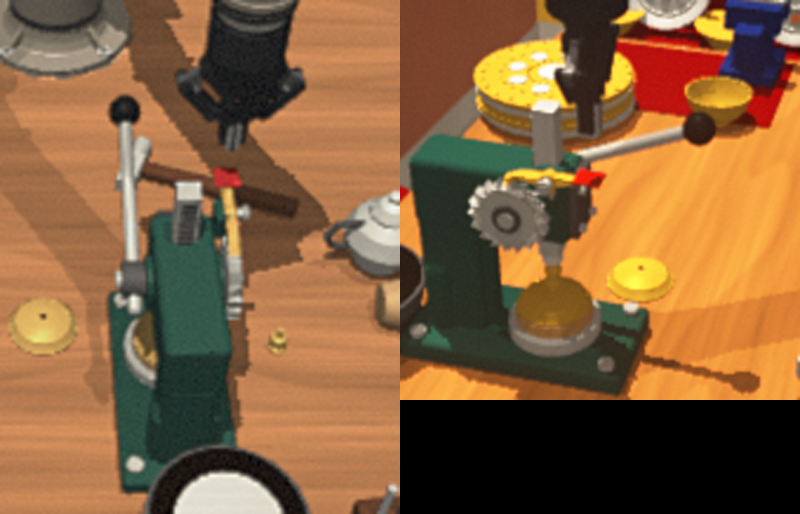

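View pics/wrist1.png

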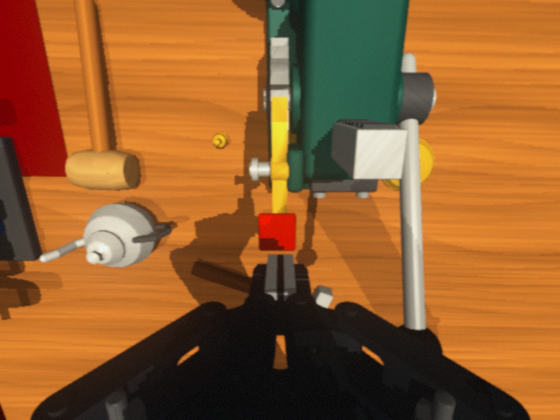

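```bash
cat >> h.py <<'E'
def wray(o,u,v):
    c=o["wrist"];T=c["tool_from_camera"];s=o["s"];Rt=R.from_euler('xyz',s["orientation"]).as_matrix()
    p=s["eef_pos"]+Rt@T[:3,3];d=Rt@T[:3,:3]@np.linalg.inv(c["camera_matrix"])@[u,v,1.];return p,d
def wplane(o,u,v,z):
    p,d=wray(o,u,v);return p+d*(z-p[2])/d[2]
E
python3 - <<'E'
from h import *
o=pickle.load(open("d1.pkl","rb"))
im=o["wrist"]["color"].astype(int);m=((im[...,2]>140)&(im[...,1]<60)&(im[...,0]<60));m[:,:200]=0
ys,xs=np.nonzero(m);print(xs.min(),xs.max(),ys.min(),ys.max())
print(wplane(o,xs.mean(),ys.mean(),.265))
for q in((xs.min(),ys.min()),(xs.max(),ys.max())):print(wplane(o,*q,.265))
# knob (413,350)
print(wplane(o,414,346,.28))
E
```

```text
257 295 213 250
[0.57068908 0.17623656 0.265     ]
[0.58176892 0.19088347 0.265     ]
[0.5545005  0.16405754 0.265     ]
[0.48532216 0.07417888 0.28      ]
```

>>> {"op": "step_arm", "data": {
  "targets": [
    [[0,0,0,0,-0.001,0.02,1],[0,0,0,0,0,0.015,1],[0,0,0,0,0,0.006,1],[0,0,0,0,0,0.003,1],[0,0,0,0,0,0.003,1],[0,0,0,0,0,0.002,1],[0,0,0,0,0,0,1]]
  ]
}}

```text
t: 4.1
eef_pos: [0.5665, 0.1788, 0.2814]
orientation: [-3.141, -0.001, 0.026]
force: [-1.7, 0.0, 1.5]
gripper_width: 0.0
```

Contact is near. Press 12 mm more.

>>> {"op": "step_arm", "data": {
  "targets": [
    [[0,0,0,0,0,0.003,1],[0,0,0,0,0,0.003,1],[0,0,0,0,0,0,1]]
  ]
}}

```text
t: 4.4
eef_pos: [0.5666, 0.1784, 0.2745]
orientation: [3.141, 0.0, 0.025]
force: [0.1, -1.1, 1.1]
gripper_width: 0.0002
```

>>> {"op": "step_arm", "data": {
  "targets": [
    [[0,0,0,0,0,0.003,1],[0,0,0,0,0,0.003,1],[0,0,0,0,0,0,1]]
  ]
}}

```text
t: 4.7
eef_pos: [0.5667, 0.1786, 0.2693]
orientation: [-3.142, -0.001, 0.025]
force: [0.3, -0.0, 1.1]
gripper_width: -0.0
```

```bash
python3 snap.py 2
```

```text
4.7 [0.56671473 0.17863745 0.26933443] [-3.14154503e+00 -6.49793214e-04  2.52522723e-02] [ 0.30668282 -0.01847438  1.05733435]
```

View pics/both2.png

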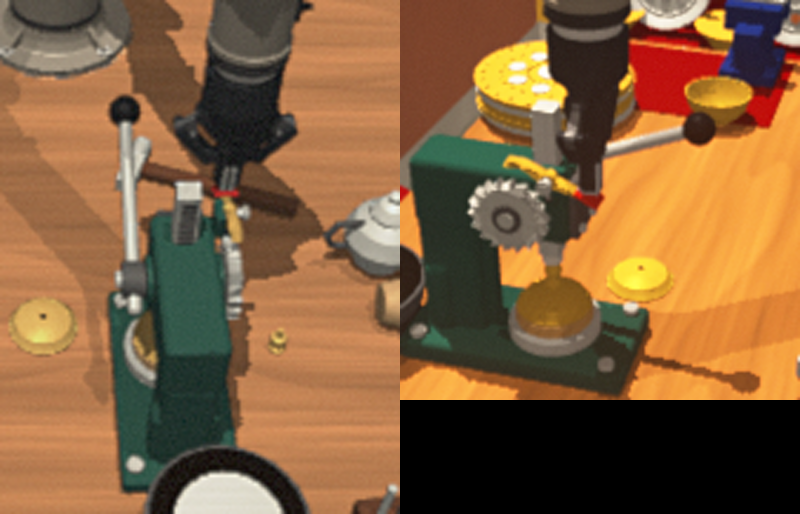

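>>> {"op": "step_arm", "data": {
  "targets": [
    [[0,0,0,0,0,-0.03,1],[0,0,0,0,0,-0.04,1],[0,0,0,-0.02,0.02,-0.02,1],[0,0,0,-0.03,0.03,0,1],[0,0,0,-0.02,0.03,0,1],[0,0,0,-0.015,0.022,0,1],[0,0,0,0,0,0,1],[0,0,0,0,0,0,1]]
  ]
}}

```text
t: 5.65
eef_pos: [0.4841, 0.0744, 0.3592]
orientation: [-3.142, -0.001, 0.024]
force: [0.3, 1.1, -0.0]
gripper_width: 0.0003
```

```bash
python3 snap.py 3
```

```text
5.65 [0.48406934 0.07438821 0.3592398 ] [-3.14153654e+00 -6.75783999e-04  2.43844965e-02] [ 0.25423374  1.06676335 -0.04712324]
```

View pics/both3.png

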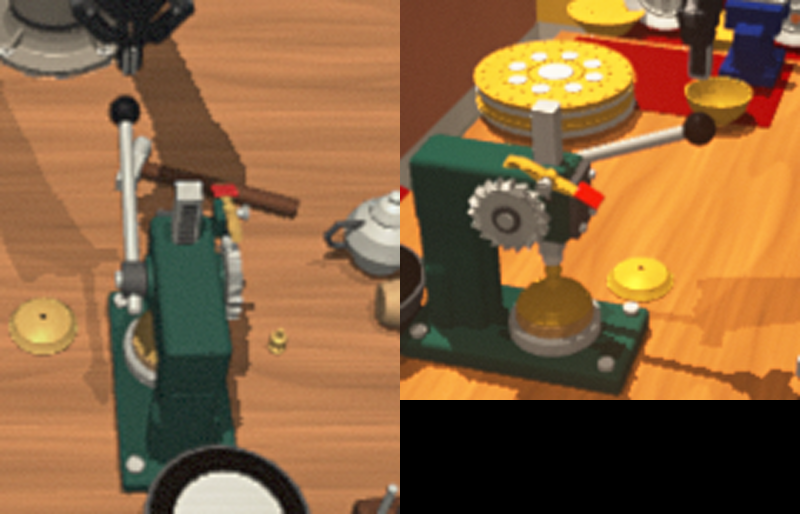

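View pics/wrist3.png

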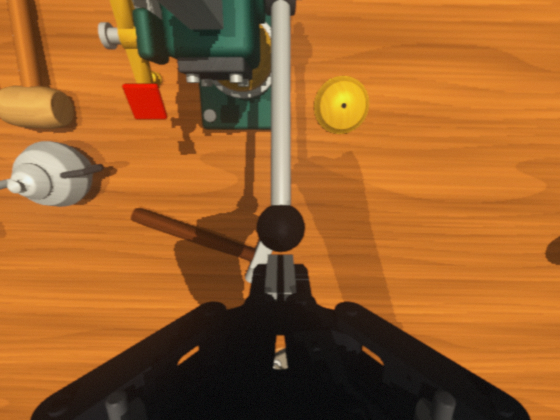

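```bash
python3 - <<'E'
from h import *
o=pickle.load(open("d3.pkl","rb"));print(wplane(o,281,228,.28))
E
```

```text
[0.48255744 0.07265749 0.28      ]
```

>>> {"op": "step_arm", "data": {
  "targets": [
    [[0,0,0,-0.002,0,0.02,1],[0,0,0,-0.002,0,0.015,1],[0,0,0,-0.002,0,0.006,1],[0,0,0,-0.002,0,0.006,1],[0,0,0,-0.002,0,0.006,1],[0,0,0,0,0,0,1]]
  ]
}}

```text
t: 6.4
eef_pos: [0.4738, 0.0744, 0.3057]
orientation: [3.142, 0.0, 0.026]
force: [-0.1, -1.2, -0.8]
gripper_width: -0.0002
```

>>> {"op": "step_arm", "data": {
  "targets": [
    [[0,0,0,-0.001,0.001,0.008,1],[0,0,0,-0.001,0,0.008,1],[0,0,0,-0.001,0,0.008,1]]
  ]
}}

```text
t: 6.7
eef_pos: [0.4709, 0.073, 0.2815]
orientation: [3.141, 0.0, 0.025]
force: [-1.6, 0.1, 2.3]
gripper_width: 0.0004
```

```bash
python3 snap.py 4
```

```text
6.7 [0.47093759 0.07301078 0.28147369] [3.14142742e+00 5.21319528e-05 2.51896207e-02] [-1.60775188  0.06358009  2.34882308]
```

View pics/both4.png

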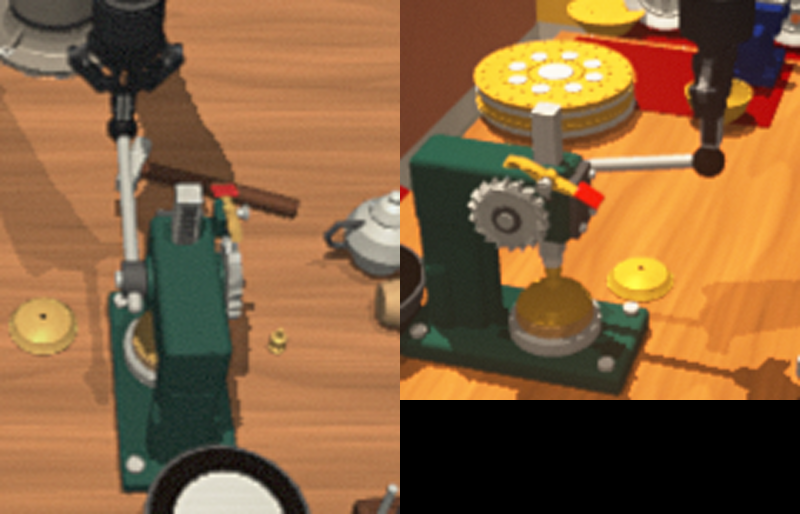

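>>> {"op": "step_arm", "data": {
  "targets": [
    [[0,0,0,-0.001,0,0.008,1],[0,0,0,-0.001,0,0.008,1],[0,0,0,-0.001,0,0.008,1],[0,0,0,0,0,0.008,1],[0,0,0,0,0,0.007,1],[0,0,0,0,0,0.007,1],[0,0,0,0,0,0.007,1],[0,0,0,0.001,0,0.006,1],[0,0,0,0.001,0,0.006,1],[0,0,0,0.001,0,0.006,1]]
  ]
}}

```text
t: 7.85
eef_pos: [0.4705, 0.0731, 0.2105]
orientation: [3.141, 0.001, 0.025]
force: [-3.5, -0.3, 5.0]
gripper_width: -0.0
```

>>> {"op": "step_arm", "data": {
  "targets": [
    [[0,0,0,0.001,0,0.006,1],[0,0,0,0.001,0,0.006,1],[0,0,0,0.001,0,0.006,1],[0,0,0,0.001,0,0.006,1],[0,0,0,0.002,0,0.005,1],[0,0,0,0.002,0,0.005,1],[0,0,0,0.002,0,0.004,1],[0,0,0,0.001,0,0.003,1],[0,0,0,0,0,0,1]]
  ]
}}

```text
t: 8.75
eef_pos: [0.4824, 0.0734, 0.1697]
orientation: [-3.141, -0.0, 0.025]
force: [-0.8, 1.2, 0.7]
gripper_width: 0.0001
```

```bash
python3 snap.py 5
```

```text
8.75 [0.48241762 0.0734248  0.1696685 ] [-3.14139147e+00 -3.13024938e-04  2.53931260e-02] [-0.760572    1.18475812  0.67645677]
```

View pics/both5.png

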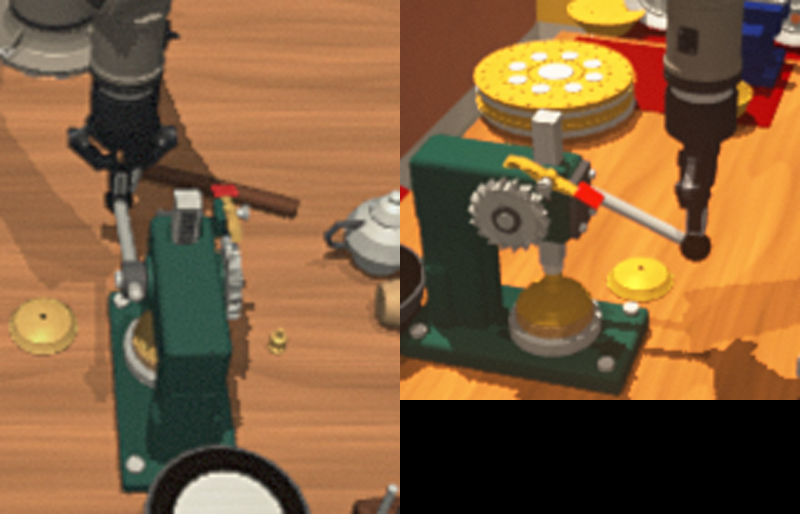

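>>> {"op": "step_arm", "data": {
  "targets": [
    [[0,0,0,0.001,0,0.004,1],[0,0,0,0.001,0,0.004,1],[0,0,0,0.001,0,0.003,1],[0,0,0,0,0,0,1]]
  ]
}}

```text
t: 9.3
eef_pos: [0.4863, 0.0736, 0.1594]
orientation: [-3.141, -0.002, 0.025]
force: [1.7, -1.1, 2.2]
gripper_width: 0.0002
```

>>> {"op": "step_arm", "data": {
  "targets": [
    [[0,0,0,0.001,0,0.002,1],[0,0,0,0.001,0,0.002,1],[0,0,0,0,0,0,1]]
  ]
}}

```text
t: 9.6
eef_pos: [0.4877, 0.0737, 0.1557]
orientation: [3.142, -0.001, 0.025]
force: [-0.8, -0.4, 7.0]
gripper_width: 0.0002
```

>>> {"op": "step_arm", "data": {
  "targets": [
    [[0,0,0,0,0,0.002,1],[0,0,0,0,0,0,1]]
  ]
}}

```text
t: 9.8
eef_pos: [0.4882, 0.0737, 0.1543]
orientation: [-3.142, -0.003, 0.025]
force: [-0.8, -1.4, 11.4]
gripper_width: 0.0002
```

>>> {"op": "step_arm", "data": {
  "targets": [
    [[0,0,0,0,0,0.002,1],[0,0,0,0,0,0,1]]
  ]
}}

```text
t: 10.0
eef_pos: [0.4888, 0.0738, 0.1527]
orientation: [-3.142, -0.004, 0.025]
force: [-1.1, -1.7, 14.1]
gripper_width: 0.0
```

>>> {"op": "step_arm", "data": {
  "targets": [
    [[0,0,0,0,0,0.002,1],[0,0,0,0,0,0,1],[0,0,0,0,0,0,1]]
  ]
}}

```text
t: 10.3
eef_pos: [0.4894, 0.0738, 0.1512]
orientation: [-3.141, -0.005, 0.025]
force: [0.1, -1.7, 15.9]
gripper_width: -0.0001
```

```bash
python3 snap.py 6
```

```text
10.3 [0.48936867 0.07376198 0.15121372] [-3.14143355 -0.00505456  0.02498638] [ 0.08155696 -1.73374965 15.91421792]
```

View pics/both6.png

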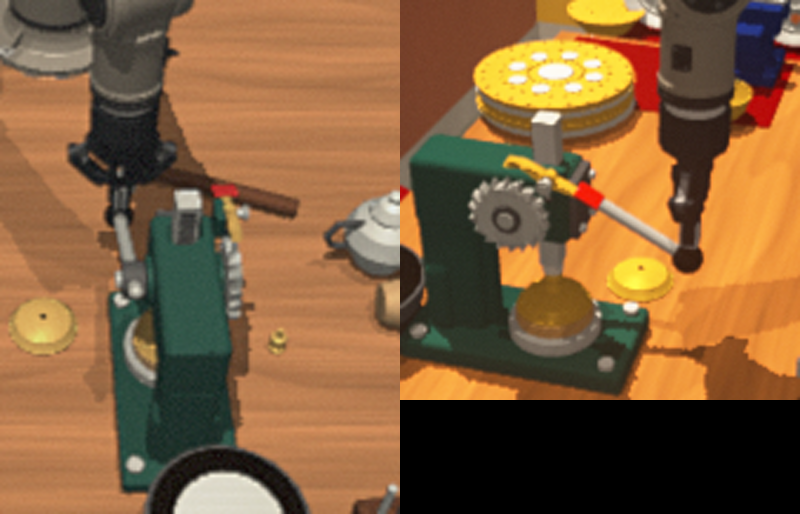

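>>> {"op": "step_arm", "data": {
  "targets": [
    [[0,0,0,0,0,0.003,1],[0,0,0,0,0,0,1],[0,0,0,0,0,0,1]]
  ]
}}

```text
t: 10.75
eef_pos: [0.4904, 0.0738, 0.1489]
orientation: [-3.141, -0.007, 0.025]
force: [-0.1, -2.6, 21.4]
gripper_width: 0.0004
```

>>> {"op": "step_arm", "data": {
  "targets": [
    [[0,0,0,0,0,0.002,1],[0,0,0,0,0,0,1],[0,0,0,0,0,0,1]]
  ]
}}

```text
t: 11.05
eef_pos: [0.4909, 0.0738, 0.1475]
orientation: [-3.141, -0.008, 0.025]
force: [-0.0, -2.8, 23.7]
gripper_width: -0.0002
```

>>> {"op": "step_arm", "data": {
  "targets": [
    [[0,0,0,0,0,-0.006,1],[0,0,0,0,0,-0.01,1],[0,0,0,0,0,-0.03,1],[0,0,0,-0.02,0,-0.04,1],[0,0,0,-0.02,0,-0.05,1],[0,0,0,0,0.03,-0.05,1],[0,0,0,0,0.04,-0.04,1],[0,0,0,0,0.04,0,1],[0,0,0,0,0,0,1]]
  ]
}}

```text
t: 11.95
eef_pos: [0.4511, -0.0341, 0.3555]
orientation: [3.139, -0.002, 0.017]
force: [0.3, 1.2, 0.4]
gripper_width: 0.0004
```

```bash
python3 snap.py 7; python3 - <<'E'
from h import *
o=pickle.load(open("d7.pkl","rb"));d=pickle.load(open("d0.pkl","rb"))
im=np.hstack([cv2.resize(x["side"]["color"][190:300,195:305],(400,400),interpolation=cv2.INTER_CUBIC) for x in (d,o)])
cv2.imwrite("pics/cmp7.png",im)
E
```

```text
11.95 [ 0.45109872 -0.0340913   0.3554897 ] [ 3.13937253e+00 -1.66476426e-03  1.68010198e-02] [0.25407899 1.24891879 0.42671003]
```

View pics/both7.png

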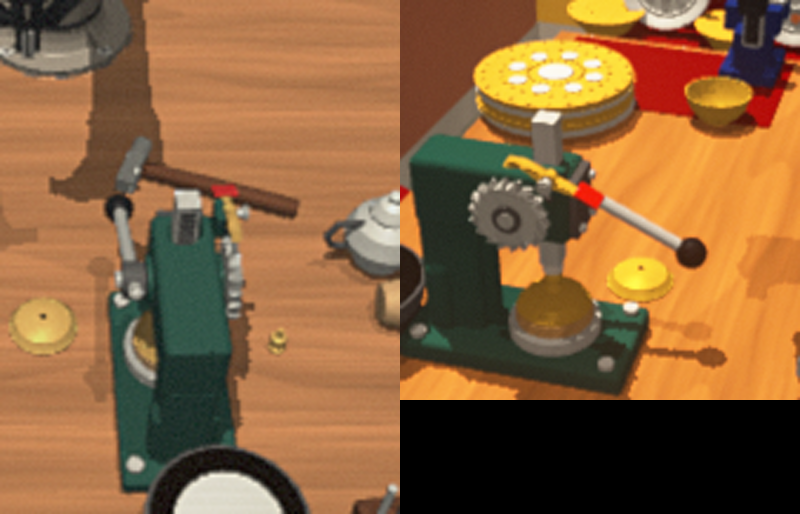

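View pics/cmp7.png

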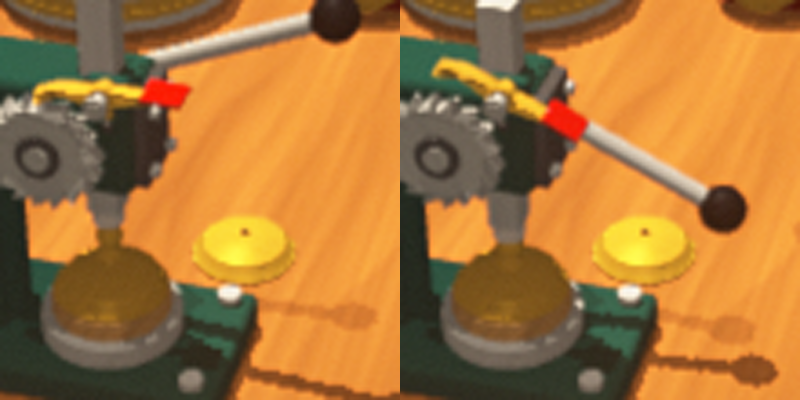

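View pics/wrist7.png

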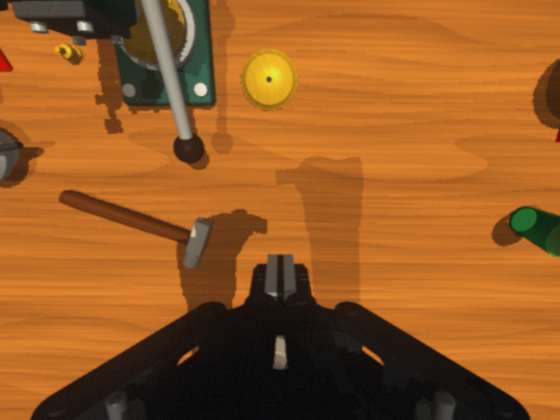

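```bash
python3 - <<'E'
from h import *
for t in("0","7"):
    o=pickle.load(open(f"d{t}.pkl","rb"));c=[]
    for n,(x,y) in dict(scene=(312,189) if t=="0" else (311.6,222.7),side=(287.3,194.5) if t=="0" else(283.2,247.1)).items():
        im=o[n]["color"].astype(int);m=np.zeros(im.shape[:2],np.uint8);s=10
        sub=im[int(y)-s:int(y)+s,int(x)-s:int(x)+s]
        m[int(y)-s:int(y)+s,int(x)-s:int(x)+s]=(sub.max(2)<75)
        m=cv2.morphologyEx(m,cv2.MORPH_OPEN,np.ones((3,3),np.uint8))
        q,l,st,ce=cv2.connectedComponentsWithStats(m);i=1+np.argmin(np.hypot(*(ce[1:]-[x,y]).T));print(t,n,st[i],ce[i]);c.append(ce[i])
    P,e=tri(o["scene"],c[0],o["side"],c[1]);print(P,e,"lever",.698-np.arcsin((P[2]-.205)/.19))
    # ray onto the knob's plane y=.0735
    oo,dd=ray(o["side"],*c[1]);Q=oo+dd*(.0735-oo[1])/dd[1];print("side ray on y plane",Q,np.hypot(Q[0]-.657,Q[2]-.205),.698-np.arctan2(Q[2]-.205,.657-Q[0]))
E
```

```text
0 scene [309 184  10   8  70] [313.28571429 187.82857143]
0 side [281 188  13  13 134] [286.94776119 194.13432836]
[0.48232747 0.07395061 0.2813498 ] 0.0005636110780471854 lever 0.28447349154616874
side ray on y plane [0.48222076 0.0735     0.28135006] 0.19072785565151393 0.28614606454621067
7 scene [307 218   9   7  41] [310.58536585 220.70731707]
7 side [278 242  12  11  93] [283.70967742 247.51612903]
[0.48354067 0.07317634 0.12414464] 0.004754938214899856 lever 1.1375745958119816
side ray on y plane [0.48530786 0.0735     0.12219008] 0.19061918453036492 1.1474008365463013
```

```bash
python3 - <<'E'
from h import *
ims=[]
for t in("0","6","7"):
    o=pickle.load(open(f"d{t}.pkl","rb"));ims.append(cv2.resize(o["side"]["color"][235:275,208:243],(262,300),interpolation=cv2.INTER_NEAREST))
    im=o["side"]["color"]
    print(t,[tuple(int(v) for v in im[y,225]) for y in range(242,262)])
cv2.imwrite("pics/fin.png",np.hstack(ims))
o=pickle.load(open("d7.pkl","rb"))
# expected lid top & ram pixel: lid at (.63,.127)
for z in(.083,.091,.1,.12):print(z,proj(o["side"],(.63,.127,z)))
E
```

```text
0 [(42, 53, 54), (65, 76, 83), (84, 97, 108), (84, 96, 108), (82, 94, 106), (82, 95, 105), (86, 98, 110), (88, 103, 117), (92, 109, 127), (92, 109, 127), (79, 101, 124), (42, 90, 127), (25, 89, 130), (26, 90, 129), (29, 88, 127), (26, 83, 121), (24, 81, 119), (28, 87, 126), (26, 87, 127), (29, 86, 129)]
6 [(42, 53, 54), (72, 81, 90), (87, 99, 111), (87, 99, 111), (87, 100, 112), (88, 100, 113), (88, 100, 111), (88, 101, 112), (86, 97, 110), (87, 100, 111), (87, 100, 113), (93, 106, 120), (96, 113, 131), (96, 114, 132), (86, 108, 130), (55, 101, 135), (31, 93, 135), (31, 89, 132), (29, 86, 128), (28, 89, 129)]
7 [(40, 50, 53), (69, 80, 87), (86, 98, 109), (84, 97, 109), (86, 99, 111), (86, 98, 110), (84, 97, 108), (86, 98, 109), (85, 98, 108), (86, 98, 110), (87, 99, 112), (89, 102, 118), (96, 112, 130), (94, 109, 128), (80, 106, 130), (43, 96, 133), (29, 89, 131), (26, 86, 125), (25, 82, 123), (29, 86, 127)]
0.083 [224.96851405 261.93993863]
0.091 [224.86404481 259.47713774]
0.1 [224.74566841 256.68648344]
0.12 [224.47934216 250.40799816]
```

View pics/fin.png

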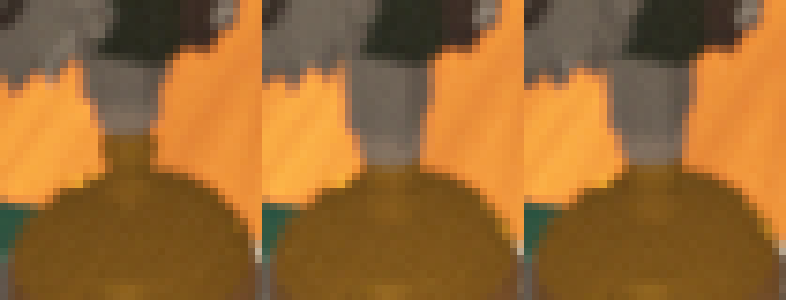

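```bash
python3 -c "
from bench import *
print(job_done())"
```

```text
the job is handed in; nothing more can be done
None
```

I freed the pawl, pushed the lever down to its hard stop, took the hand away and handed the job in at about 12 s. By my checks the finial is home, though I inferred that rather than measured it.

- **Pawl:** I pressed the red thumb plate down with the shut fingertips, and the pawl snapped over at about 1 N on the hand. Pictures taken after I let go, and again at the end, show it still tilted free of the ratchet wheel.
- **Lever:** I pushed the knob down along its arc. The stop began at a lever angle of about 1.16 rad, and the last push reached 24 N on the knob (about 270 N at the ram) with only springy give.
- **Finial:** In the side picture the ram is about 13 mm lower than at the start, which fits that lever travel. The pictures are too coarse to show the finial's last half millimetre. I judge it home because the ram force was far above the 50 N fit.
- **Disagreement:** With the hand off, the cameras put the lever at 1.14 to 1.15 rad, with an error of about 0.015. Under load it reached about 1.20 rad by the arm's own reading, so it seems to have sprung back slightly when released. I did not press it again.
- **Rest of the bench:** Nothing looked moved in the last pictures, and the hand was more than 10 cm from the press.

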